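Close a sprung two-part mould over its core pin and hold it shut

TASK

Get the casting mould ready: take the core pin with the thicker head out of the stand and push its shank into the hole in the middle of the bolted-down lower mould half until the head sits on the face, and let go of it. Then set the loose upper half squarely over the two dowels and press it down against the springs until the two halves meet, and finish while still holding it pressed shut (do not let go). Leave the thin-headed pin in the stand and do not disturb the other things on the worktop.

Things in the scene. Friction and masses are not known exactly. Their poses are not given: they have to be found in the camera images.
- mould_lower: Lower mould half, fixed. Origin: centre of its underside, z up. Dark steel flange 90 (x) x 156 (y) x 8 mm, on it a plain steel block 64 (x) x 124 (y) x 34 mm, top face 42 mm above the worktop. Two upright steel dowels, 10 mm in diameter with tapered tips, stand on the face at x = 0, y = +46 and -46 mm, 24 mm tall. A half turn about z changes nothing.
- mould_face (a point): Centre of the lower half's top face, 42 mm above the worktop: mouth of the vertical centre hole, 13 mm wide and 34 mm deep. Axes as mould_lower.
- ejector (a joint): Two sprung steel ejector pins, 9 mm in diameter, in the lower half's face at (x, y) = (20, 26) and (-20, -26) mm; they move together. 0 = out, 6 mm above the face; 0.006 (m) = pressed flush, mould shut. Spring about 8 N at 0 and 14 N at 0.006: they carry the upper half's weight, and it takes a push of about 10 N more to shut the mould. It opens again if let go.
- mould_upper: Upper mould half, loose, about 0.4 kg, lying on the worktop right way up. Origin: centre of its underside, z up. Steel-grey metal plate 64 (x) x 124 (y) x 28 mm with two through holes, 12.5 mm wide, at x = 0, y = +46 and -46 mm for the dowels, and under its middle a round cavity 35 mm wide, 28 mm deep that clears the core pin's head. A half turn about z changes nothing.
- rib (a point): Middle of the grip rib on top of the upper half, 50 mm above mould_upper's origin, same axes. The rib is 20 mm thick (x), 56 mm long (y), and stands from 34 to 66 mm above that origin, on a raised pad 44 (x) x 60 (y) mm whose upper face is at 34 mm. Grip it across its 20 mm.
- pin_thick: Core pin with the thicker head: steel, head 22 mm in diameter and 24 mm tall above a shank 10 mm in diameter and 30 mm long with a tapered end; 0.06 kg. Origin: on its axis at the underside of the head, z up along the pin. It starts upright in one of the stand's two holes, head resting on the stand's top.
- pin_thin: The other core pin, not wanted: the same but with a head 14 mm in diameter. It stands upright in the other hole of the stand.
- pin_stand: Grey plastic pin stand, fixed: block 44 (x) x 110 (y) x 38 mm, origin at the centre of its underside. Two holes at y = +28 and -28 mm, 13 mm wide and 34 mm deep. Which pin is in which hole varies.
- stopwatch: Bystander: black round stopwatch, 71 x 59 x 17 mm, lying loose between the mould halves. Origin: centre of its underside.
- nail_brush: Bystander: grey nail brush, 30 x 85 x 55 mm, loose near the left edge of the worktop. Origin: centre of its underside.

How it is judged (in metres and radians):
On the way, in this order (a step that is already met when the one before it is completed fails the run):
1. the thick-headed core pin stands in the centre hole, its head on the face, released (horizontal distance between pin_thick and mould_face below 0.004 m and z of pin_thick in the frame of mould_face between -0.004 and 0.003 m and angle between pin_thick's own z axis and vertical below 0.12 rad and contact force between pin_thick and the fingers below 0.3 N), for 0.2 s.
2. the upper half is on both dowels (horizontal distance between mould_upper and mould_face below 0.004 m and z of mould_upper in the frame of mould_face below 0.014 m and angle between the y axis of mould_upper and the y axis of mould_lower, either way round below 0.08 rad and angle between mould_upper's own z axis and vertical below 0.06 rad), for 0.1 s.
At the end, for the whole second after the job is handed in: Robot holds the mould shut: halves within 2 mm (6 mm when sprung open), upper half centred within 4 mm, square within 0.08 rad, level within 0.06 rad, still, pressed on with over 9 N and touched by the robot; thick pin upright in the hole, head within 3 mm of the face; thin pin in the stand (horizontal distance between each of pin_thick, mould_upper and mould_face below 0.004 m and z of pin_thick in the frame of mould_face between -0.004 and 0.003 m and angle between pin_thick's own z axis and vertical below 0.12 rad and z of mould_upper in the frame of mould_face below 0.002 m and angle between the y axis of mould_upper and the y axis of mould_lower, either way round below 0.08 rad and angle between mould_upper's own z axis and vertical below 0.06 rad and linear speed of mould_upper below 0.01 m/s and contact force between mould_upper and mould_lower above 9 N and (contact force between mould_upper and the fingers above 3 N or contact force between mould_upper and the arm above 3 N) and horizontal distance between pin_thin and pin_stand below 0.034 m); the arm keeps its last pose, push and grip.
It fails at once if the thin-headed pin is taken out of the stand (distance of pin_thin from where it was at the start of the episode above 0.02 m).
It fails at once if the stopwatch or the nail brush is pushed away (distance of any of stopwatch, nail_brush from where it was at the start of the episode above 0.03 m).
It also fails if it takes over 51 s, if anything falls off the work surface, if the arm or the gripper's body presses on something with over 40 N, if the wrist force passes 120 N, or if a joint passes its speed limit or range.

ROBOT

A 6-joint arm with a two-finger parallel gripper is mounted at the origin on a cart in front of the work surface, level with it; the furniture and walls round the work are solid. World frame = base frame: x ahead of the robot, y to its left, z up, the work surface at z = 0. Lengths are in mm, angles in rad, forces in N, time in s.
With the tool pointing down it reaches from about 275 to 825 mm from the base axis. Payload 4.9 kg.
Tool frame: the origin (TCP) lies between the finger pads; the fingertips stand 11 mm ahead of it and the grasp point (between the pads) lies 8 mm behind it (bot.finger_overhang is the distance from the TCP to the fingertips, in mm); z points along the fingers, y is the line along which they close (so a half turn about z gives the same grasp; the last joint's range is limited). The gripper opens to 85 mm and grips with 20 to 120 N. Pads are 22 mm wide; open, the fingers measure 114 mm over their backs; the gripper's body (76 mm by 85 mm) begins 54 mm behind the grasp point. The pads swing forward as they close: fully open they stand 13 mm farther back than shut.
Start: joints at [1.173, 0.326, -0.193, 1.052, 0, 1.437], TCP at [143.407, 530.993, 242.281] pointing down, gripper open.
Joint ranges: [-2.65, 2.65], [-0.97, 1.79], [-1.3, 1.35], [-1.93, 2.1], [-1.47, 1.37], [-3.14, 3.14]. Speed limits (rad/s): [2.57, 2.57, 3.14, 3.14, 3.14, 3.14].

INTERFACE

Orientations are given as [roll, pitch, yaw] about the fixed x, y, z axes, in that order (R = Rz(yaw) Ry(pitch) Rx(roll)).
In Python, from bench import bot gives the robot as it stands.
- The arm moves only by the shell command python3 -m handwheel 'ROWS'. ROWS is JSON, a list of rows, each a list of 3 entries, a list of its own where there are three numbers: the shift along the tool's x, y, z scaled (see below), then the turn, a rotation vector about the tool's x, y, z scaled (see below), then the closure, from 0 (fully open) to 1 (shut). A call has 1 to 10 rows; each row shifts and turns the commanded pose from where the row before left it, along the tool's axes as they then stand; what a row does not reach is not made up. The controller multiplies each number of a shift by 0.5 m and each number of a turn by 4 degrees. A row lasts 1/12 s, in which the tool goes at most 41.7 mm and 7.16 degrees, less where a joint would pass 70% of its speed; a pose out of reach is approached as far as the arm can. A call with a number of a shift or a turn outside -1 to 1 is refused whole. A call with a gripper value outside its range is refused whole. The fingers move at their own pace and stop on an object; the grip force is fixed at half the most. Time passes only in rows, so rows that do not move let the fingers close. It gives the time, the measured TCP pose, the force, the opening and the grip force at its end, in the units of the state.
- bot.get_state(): the state, without advancing time (a new reading comes with each control period).
- bot.snapshot(name): name is "scene" or "top" or "wrist"; returns a dict with "frame" (420x560x3 uint8, red, green, blue), "fov_y" (degrees; the focal length in pixels is half the picture's height over the tangent of half this angle, whatever the lens; pixels are square), "cx", "cy" (the principal point, pixels), "view" (4x4, takes a point from world to camera coordinates). Camera axes: x right, y down, z forward; pixel columns grow to the right and rows downward; lengths in mm; the calibration is good to about 2 mm. A picture is of the moment at which its call begins. There is no depth.
- bot.finish_job(): hands the job in; it is judged then, once.
Trained networks look in the newest picture that a camera, given by its name, has taken for a name from the list of things; names that differ only in an ending like _2 or _b are one class to them, and where a whole thing is asked for, a point or a joint stands for the part that bears it (a point fixed in the world has none). Each returns a list of dicts, best first, with "p" (0 to 1); they miss things now and then, are a little off and sometimes report something else, mostly with a low value. They report only what shows in the picture. A call takes as long as a camera call.
- bot.recognise(thing, camera): "xy" ([column, row] in pixels, amid what is visible of it).
- bot.outline_of(thing, camera): "pixels" (420x560 bool, what is visible of it) and "xy" ([column, row] in pixels, amid what is visible of it).
- bot.landmark_of(thing, camera): "xy" ([column, row] in pixels: a listed point, or the origin of a listed thing).
The state is a dict: "clock": time; "joints": joint angles; "qvel": joint speeds; "joint_efforts": joint torques, N m; "eef_pos": TCP position; "ee_rot": TCP orientation; "ft_force": force on the tool from outside, world axes, zero at the start; "ft_torque": the same for the moment, N m; "width": finger opening in mm; "grip_force": force on a finger pad.
Only numpy, scipy, OpenCV 4.12 (cv2) and the standard library are available. Lean on these libraries where they do the work, as an engineer would, in place of code of your own. Each camera call takes 0.05 s, during which the arm holds its last target. There are 200 camera calls.

## Working session

There is one attempt and no reset: what is moved stays moved. The work goes in short steps, Python scripts to look and compute and a shell command to move; the robot and the scene stay as the last step left them, time stands still between calls to the robot, and variables do not carry over. Pictures are saved under pics/ and viewed, at most 13 in all, crops included, and the job is handed in when it is done.

```bash
mkdir -p pics; ls
cat > h.py <<'E'
import numpy as np, cv2
from bench import bot
from scipy.spatial.transform import Rotation as R
def ray(s,xy):
    f=s["frame"].shape[0]/2/np.tan(np.radians(s["fov_y"])/2)
    V=np.array(s["view"]); Rm=V[:3,:3]; c=-Rm.T@V[:3,3]
    d=Rm.T@np.array([(xy[0]-s["cx"])/f,(xy[1]-s["cy"])/f,1.]); return c,d
def at(s,xy,z):
    c,d=ray(s,xy); return c+d*(z-c[2])/d[2]
def px(s,P):
    f=s["frame"].shape[0]/2/np.tan(np.radians(s["fov_y"])/2)
    V=np.array(s["view"]); q=V[:3,:3]@np.asarray(P,float)+V[:3,3]; return np.array([s["cx"]+f*q[0]/q[2],s["cy"]+f*q[1]/q[2]])
def save(s,n): cv2.imwrite("pics/"+n,s["frame"][:,:,::-1])
def rows(P,yaw):
    "tool-frame shift (units of 0.5 m) and yaw turn (units of 4deg, about tool z) to reach P, tool down"
    st=bot.get_state(); Rt=R.from_euler('xyz',st["ee_rot"])
    d=Rt.inv().apply(np.array(P)-st["eef_pos"])
    Rg=R.from_euler('xyz',[np.pi,0,yaw]); a=R.from_matrix((Rt.inv()*Rg).as_matrix()).as_rotvec(degrees=True)
    return np.round(d/500,4),np.round(a/4,3)
E
python3 - <<'E'
from h import *
np.set_printoptions(precision=1,suppress=True)
st=bot.get_state(); print(st)
S={c:bot.snapshot(c) for c in("scene","top","wrist")}
for c,s in S.items():
    save(s,c+"0.png"); print(c,s["fov_y"],s["cx"],s["cy"],np.array(s["view"]).round(3).tolist())
Z=dict(mould_face=42,mould_upper=0,rib=50,pin_thick=38,pin_thin=38,pin_stand=0,stopwatch=0,nail_brush=0,mould_lower=0)
for n,z in Z.items():
    for c in S:
        for r in bot.landmark_of(n,c)[:2]: print(n,c,round(r["p"],2),np.array(r["xy"]),at(S[c],r["xy"],z))
E
```

```text
pics
{'clock': 0.0, 'joints': array([ 1.2,  0.3, -0.2,  1.1,  0. ,  1.4]), 'qvel': array([ 0., -0.,  0.,  0.,  0., -0.]), 'joint_efforts': array([ -0. , -44.3,  26.2,   0. ,  -0. ,  -0. ]), 'eef_pos': array([143.2, 530.5, 241.5]), 'ee_rot': array([-3.1, -0. ,  2.9]), 'ft_force': array([0.1, 0.5, 0.2]), 'ft_torque': array([ 0. ,  0.1, -0. ]), 'grip_force': 0.0, 'width': 85.30550957443036}
scene 44.56676937176833 273.3338977046213 208.6434485869143 [[0.462, -0.887, -0.0, -365.126], [-0.608, -0.316, -0.729, 354.485], [0.646, 0.337, -0.685, 696.212], [0.0, 0.0, 0.0, 1.0]]
top 45.03265748576374 278.91337521713615 207.51422186669294 [[0.035, -0.999, -0.002, -118.334], [-0.976, -0.033, -0.216, 560.497], [0.216, 0.01, -0.976, 1149.792], [0.0, 0.0, 0.0, 1.0]]
wrist 63.951151780321815 277.96898292001805 210.95642967412235 [[0.26, 0.966, -0.002, -549.91], [0.913, -0.245, 0.326, -41.931], [0.314, -0.086, -0.945, 379.938], [0.0, 0.0, 0.0, 1.0]]
mould_face scene 0.73 [273.8 271.3] [ 446.5 -180.2   42. ]
mould_face scene 0.68 [214.2 220.8] [505.  -20.4  42. ]
mould_face top 0.9 [244.7 232.9] [503.2
[... 352 characters left out ...]
k top 0.43 [270.2 184.6] [626.4 -75.2  38. ]
pin_thin scene 0.62 [245.3 178.8] [646.1  -8.5  38. ]
pin_thin top 0.42 [244.  176.5] [644.9  -9.7  38. ]
pin_stand scene 0.9 [262.4 200.8] [638.4 -53.1   0. ]
pin_stand top 0.93 [255.6 183.7] [637.7 -36.9   0. ]
pin_stand top 0.48 [246.5 232.5] [511.4 -19.9   0. ]
stopwatch scene 0.66 [271.9 273. ] [ 472.3 -162.8    0. ]
stopwatch top 0.7 [308.4 253. ] [ 465.5 -174.9    0. ]
nail_brush scene 0.93 [131.4 230.2] [440.3 138.3   0. ]
nail_brush top 0.61 [177.1 258.3] [441.3 147.6   0. ]
mould_lower scene 0.92 [219.  235.8] [508.1 -25.8   0. ]
mould_lower top 0.96 [245.3 230.4] [516.6 -16.7   0. ]
mould_lower top 0.39 [245.9 178.1] [651.6 -11.6   0. ]
```

Run:
```python
import cv2
a=cv2.imread("pics/top0.png");cv2.imwrite("pics/topc.png",cv2.resize(a[130:320,140:440],None,fx=2.66,fy=2.66,interpolation=cv2.INTER_CUBIC))
```

```text
(no output)
```

View pics/topc.png

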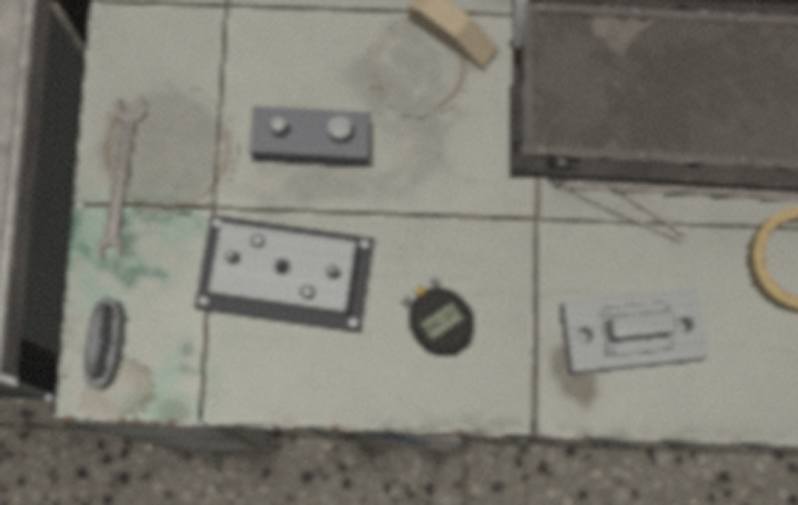

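View pics/scene0.png

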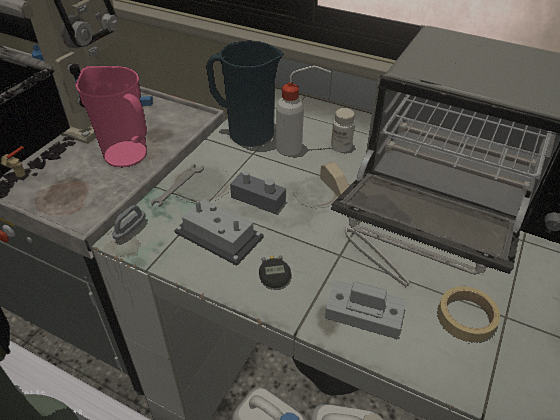

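Top view: the thick head is the right-hand pin in the stand (~px 268,178) and the thin one the left (~px 245,177). The lower half's dowels are at about (227,227) and (265,232), with the hole at (246,230). The upper half's holes are at about (360,256) and (398,252), and the stopwatch lies between the halves.

Run:
```python
from h import *
np.set_printoptions(precision=4,suppress=True)
s=bot.snapshot("top")
g=lambda a,b:(140+a/2.66,130+b/2.66)
thick=at(s,g(340,127),60);thin=at(s,g(279,125),60);print(thick,thin)
for n,a,b,z in(("low",(232,257),(333,272),66),("up",(586,335),(687,324),28)):
    A,B=at(s,g(*a),z),at(s,g(*b),z); d=A-B; print(n,(A+B)/2,np.hypot(*d[:2]),"yaw of y axis",np.arctan2(-d[0],d[1]))
print("hole",at(s,g(282,266),42))
w=bot.snapshot("wrist");st=bot.get_state();V=np.array(w["view"]);c=-V[:3,:3].T@V[:3,3];Rt=R.from_euler('xyz',st["ee_rot"])
print("cam in tool",Rt.inv().apply(c-st["eef_pos"]),"cam axis in tool",Rt.inv().apply(V[2,:3]),"cam x",Rt.inv().apply(V[0,:3]))
print(rows([thick[0]-20,thick[1],200],np.pi/2),st["eef_pos"],st["ee_rot"])
```

```text
[637.4666 -69.4458  60.    ] [637.4599 -13.7756  60.    ]
low [507.6206 -23.6404  66.    ] 90.76816849071051 yaw of y axis -0.11482530154512426
up [ 465.625  -344.1061   28.    ] 92.34162945851051 yaw of y axis 0.14294329544958587
hole [510.3997 -21.5391  42.    ]
cam in tool [  84.7347    0.6937 -130.3433] cam axis in tool [-0.3261  0.0002  0.9453] cam x [0.0011 1.     0.0001]
(array([-1.2284, -0.9122,  0.0846]), array([ 0.001, -0.   , 18.721])) [143.4142 531.0243 242.3099] [3.1415 0.     2.8778]
```

```bash
python3 -m handwheel '[[[-0.0614,-0.0456,0],[0,0,0],0],[[-0.0614,-0.0456,0],[0,0,0],0],[[-0.0614,-0.0456,0],[0,0,0],0],[[-0.0614,-0.0456,0],[0,0,0],0],[[-0.0614,-0.0456,0],[0,0,0],0],[[-0.0614,-0.0456,0],[0,0,0],0],[[-0.0614,-0.0456,0],[0,0,0],0],[[-0.0614,-0.0456,0],[0,0,0],0],[[-0.0614,-0.0456,0],[0,0,0],0],[[-0.0614,-0.0456,0],[0,0,0],0]]'
python3 -m handwheel '[[[-0.0614,-0.0456,0],[0,0,0],0],[[-0.0614,-0.0456,0],[0,0,0],0],[[-0.0614,-0.0456,0],[0,0,0],0],[[-0.0614,-0.0456,0],[0,0,0],0],[[-0.0614,-0.0456,0],[0,0,0],0],[[-0.0614,-0.0456,0],[0,0,0],0],[[-0.0614,-0.0456,0],[0,0,0],0],[[-0.0614,-0.0456,0],[0,0,0],0],[[-0.0614,-0.0456,0],[0,0,0],0],[[-0.0614,-0.0456,0],[0,0,0],0]]'
python3 -m handwheel '[[[0,0,0.012],[0,0,0.936],0],[[0,0,0.012],[0,0,0.936],0],[[0,0,0.012],[0,0,0.936],0],[[0,0,0.012],[0,0,0.936],0],[[0,0,0.012],[0,0,0.936],0],[[0,0,0.012],[0,0,0.936],0],[[0,0,0.012],[0,0,0.936],0],[[0,0,0.012],[0,0,0.936],0],[[0,0,0.012],[0,0,0.936],0],[[0,0,0.012],[0,0,0.936],0]]'
python3 -m handwheel '[[[0,0,0],[0,0,0.936],0],[[0,0,0],[0,0,0.936],0],[[0,0,0],[0,0,0.936],0],[[0,0,0],[0,0,0.936],0],[[0,0,0],[0,0,0.936],0],[[0,0,0],[0,0,0.936],0],[[0,0,0],[0,0,0.936],0],[[0,0,0],[0,0,0.936],0],[[0,0,0],[0,0,0.936],0],[[0,0,0],[0,0,0.936],0]]'
python3 - <<'E'
from h import *
np.set_printoptions(precision=4,suppress=True)
w=bot.snapshot("wrist");save(w,"w1.png");st=bot.get_state();print(st["clock"],st["eef_pos"],st["ee_rot"])
for n in("pin_thick","pin_thin"):
    for r in bot.landmark_of(n,"wrist")[:2]: print(n,r["p"],r["xy"],at(w,r["xy"],38))
    for r in bot.outline_of(n,"wrist")[:2]:
        y,x=np.nonzero(r["pixels"]);print(n,r["p"],x.min(),x.max(),y.min(),y.max())
E
```

```text
clock: 2.43
eef_pos: [381.2, 229.2, 242.6]
ee_rot: [3.141, 0.001, 2.878]
ft_force: [0.6, 0.3, 0.2]
width: 85.3
grip_force: 0.0
clock: 3.27
eef_pos: [618.2, -71.1, 242.3]
ee_rot: [3.141, 0.0, 2.877]
ft_force: [0.9, -0.0, 0.6]
width: 84.8
grip_force: 0.0
clock: 4.1
eef_pos: [617.2, -69.3, 181.9]
ee_rot: [-3.141, -0.0, 2.221]
ft_force: [-0.3, 0.4, 0.1]
width: 85.5
grip_force: 0.0
clock: 4.93
eef_pos: [617.3, -69.3, 182.2]
ee_rot: [-3.142, -0.0, 1.568]
ft_force: [0.9, -0.2, -0.1]
width: 85.0
grip_force: 0.0
4.9833 [617.2509 -69.3383 182.1875] [-3.1415 -0.      1.5657]
pin_thick 0.64 [303.3, 196.6] [638.511  -66.2111  38.    ]
pin_thick 0.65 292 319 185 217
pin_thin 0.9 [309.5, 129.1] [642.1883 -10.1611  38.    ]
pin_thin 0.72 299 318 120 141
```

View pics/w1.png

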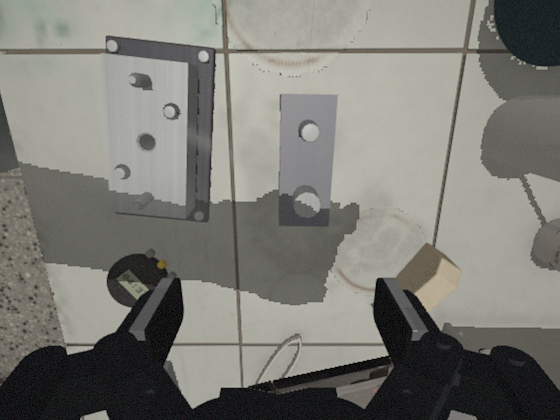

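The wrist view shows the thick head at about (307,203), half in shadow, and the thin head at (310,131). The lower half is at upper left with its hole at (147,142), and a wooden wedge lies at (430,275).

Run:
```python
from h import *
np.set_printoptions(precision=4,suppress=True)
w=bot.snapshot("wrist");f=w["frame"]
print("thick",at(w,(307,203),60),"thin",at(w,(310,131),60),"stand corners",[at(w,p,38)[:2] for p in((280,94),(337,96),(331,226),(280,225))])
print("wedge",at(w,(430,243),40),at(w,(398,290),0),"hole",at(w,(147,142),42),"dowels",at(w,(131,79),66),at(w,(144,201),66))
m=np.zeros(1); 
g=f[175:300,270:345]; g=cv2.convertScaleAbs(g,alpha=2.2,beta=10)
h=f[30:230,90:220]; c=np.hstack([cv2.resize(g,(300,500),interpolation=3),cv2.resize(h,(325,500),interpolation=3)]);cv2.imwrite("pics/c1.png",c[:,:,::-1])
print(rows([638,-68,90],np.pi/2))
```

```text
thick [639.8299 -64.8195  60.    ] thin [640.3301  -9.3481  60.    ] stand corners [array([618.3093,  16.3031]), array([662.3465,  14.9551]), array([663.5353, -92.9449]), array([618.797 , -92.1206])]
wedge [ 751.8182 -108.1128   40.    ] [ 745.647  -181.3503    0.    ] hole [512.7304 -20.0111  42.    ] dowels [516.325   25.6627  66.    ] [514.0835 -61.6216  66.    ]
(array([0.0026, 0.0415, 0.1845]), array([-0.001, -0.   ,  0.017]))
```

View pics/c1.png

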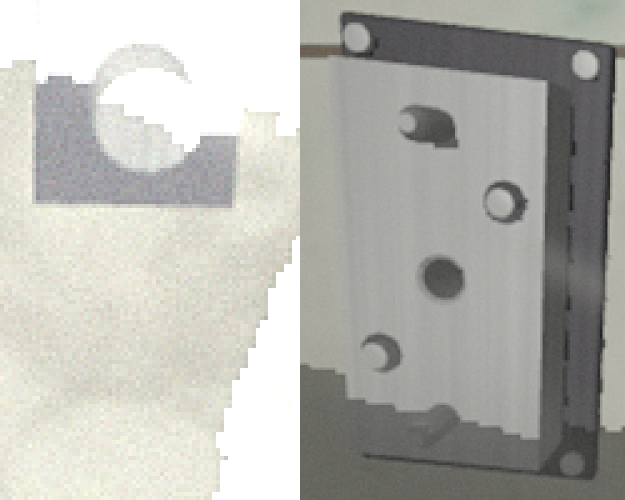

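```bash
python3 -m handwheel '[[[0.0018,0.0217,0.02],[0,0,0],0],[[0.0018,0.0217,0.04],[0,0,0],0],[[0,0,0.05],[0,0,0],0],[[0,0,0.05],[0,0,0],0],[[0,0,0.05],[0,0,0],0.3],[[0,0,0.03],[0,0,0],0.4],[[0,0,0.022],[0,0,0],0.5],[[0,0,0],[0,0,0],0.5],[[0,0,0],[0,0,0],0.5]]'
python3 -m handwheel '[[[0,0,0],[0,0,0],1],[[0,0,0],[0,0,0],1],[[0,0,0],[0,0,0],1],[[0,0,0],[0,0,0],1],[[0,0,0],[0,0,0],1],[[0,0,0],[0,0,0],1]]'
```

```text
clock: 5.98
eef_pos: [638.9, -67.5, 51.2]
ee_rot: [-3.141, -0.0, 1.571]
ft_force: [0.9, -0.3, -0.4]
width: 42.9
grip_force: 0.0
clock: 6.48
eef_pos: [640.3, -67.8, 53.1]
ee_rot: [3.138, 0.001, 1.571]
ft_force: [-0.5, 0.0, 7.3]
width: 19.6
grip_force: 58.7
```

```bash
python3 -m handwheel '[[[0,0,-0.004],[0,0,0],1],[[0,0,-0.02],[0,0,0],1],[[0,0,-0.04],[0,0,0],1],[[0,0,-0.04],[0,0,0],1],[[0,0,-0.04],[0,0,0],1],[[0,0,-0.03],[0,0,0],1],[[0,0,0],[0,0,0],1]]'
python3 - <<'E'
from h import *
np.set_printoptions(precision=4,suppress=True)
w=bot.snapshot("wrist");st=bot.get_state();print(st["eef_pos"],st["ee_rot"],st["width"],st["ft_force"])
f=cv2.convertScaleAbs(w["frame"],alpha=1.8,beta=15);cv2.imwrite("pics/w2.png",f[:,:,::-1])
for n in("pin_thick","mould_face"):
    for r in bot.landmark_of(n,"wrist")[:2]: print(n,r["p"],r["xy"])
E
```

```text
clock: 7.07
eef_pos: [641.1, -68.0, 142.6]
ee_rot: [3.136, 0.001, 1.571]
ft_force: [0.5, -0.2, -0.4]
width: 20.0
grip_force: 59.7
[640.2262 -67.8155 140.5171] [3.1379 0.0009 1.5709] 19.708914455476126 [-0.183  -0.3392 -0.3056]
pin_thick 0.86 [277.5, 273.9]
pin_thick 0.51 [117.3, 142.1]
mould_face 0.63 [91.3, 151.5]
```

View pics/w2.png

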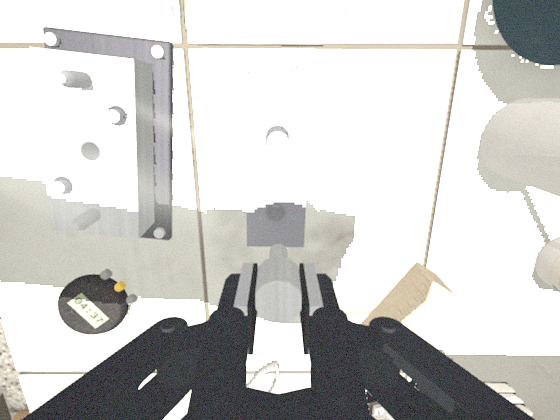

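The pin is gripped upright, with the head at (278,283) and the shank tip at (278,248). The stand hole behind it is empty, and the thin pin is still in place at (278,135). Next I'll move sideways so the mould hole sits ahead of the pin in view.

```bash
python3 -m handwheel '[[[0,-0.03,0],[0,0,0],1],[[0,-0.06,0],[0,0,0],1],[[0,-0.06,0],[0,0,0],1],[[0,-0.06,0],[0,0,0],1],[[0,-0.046,0],[0,0,0],1],[[0,0,0],[0,0,0],1],[[0,0,0],[0,0,0],1]]'
python3 - <<'E'
from h import *
np.set_printoptions(precision=4,suppress=True)
w=bot.snapshot("wrist");st=bot.get_state();print(st["eef_pos"],st["ee_rot"],st["width"],st["ft_force"])
for n in("pin_thick","mould_face"):
    for r in bot.landmark_of(n,"wrist")[:2]: print(n,r["p"],r["xy"],at(w,r["xy"],42 if n=="mould_face" else st["eef_pos"][2]-15))
save(w,"w3.png");f=w["frame"]
g=cv2.convertScaleAbs(f[215:325,235:320],alpha=1.6,beta=10)
c=np.hstack([cv2.resize(f[40:290,180:390],(504,600),interpolation=3),cv2.resize(g,(296,383),interpolation=3,dst=None) if 0 else cv2.copyMakeBorder(cv2.resize(g,(296,383),interpolation=3),0,217,0,0,0)])
cv2.imwrite("pics/c3.png",c[:,:,::-1])
E
```

```text
clock: 7.8
eef_pos: [509.1, -67.2, 137.3]
ee_rot: [-3.139, -0.001, 1.57]
ft_force: [0.9, -0.9, -0.2]
width: 19.5
grip_force: 59.8
[510.6661 -67.5103 137.6474] [-3.1409 -0.0003  1.5706] 19.772129705606602 [ 1.1186  0.3453 -1.128 ]
pin_thick 0.86 [277.9, 275.5] [508.7135 -65.5417 122.6474]
mould_face 0.75 [282.8, 154.6] [511.7316 -19.9914  42.    ]
```

View pics/c3.png

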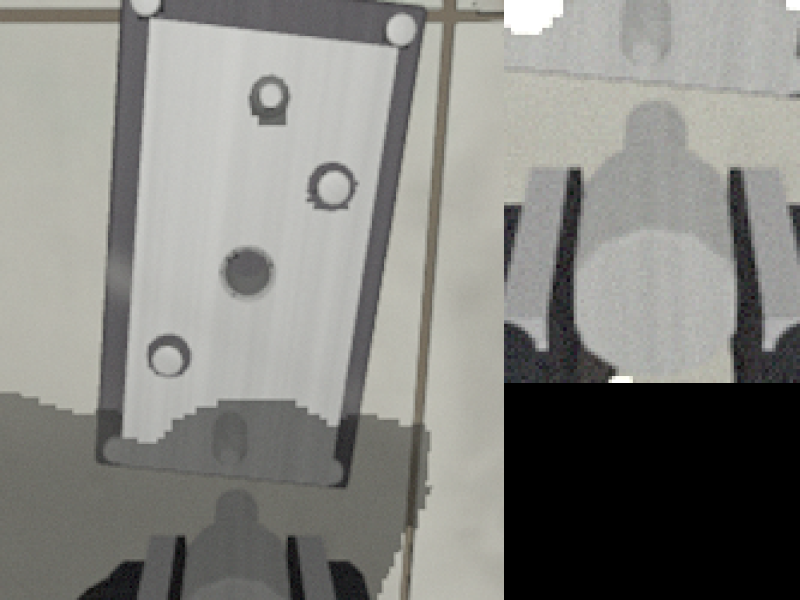

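Run:
```python
from h import *
from scipy.optimize import least_squares
np.set_printoptions(precision=2,suppress=True)
w=bot.snapshot("wrist");st=bot.get_state();T=st["eef_pos"];print(T)
t=np.linspace(0,2*np.pi,73)
def circ(x,y,z,r): return np.array([px(w,(x+r*np.cos(a),y+r*np.sin(a),z)) for a in t])
def obs(x,y,z):
    c=circ(x,y,z,11); return np.array([c[:,0].min(),c[:,0].max(),c[:,1].min(),c[:,1].max()])
m=np.array([(576-504)/3.48+235,(736-504)/3.48+235,230/3.48+215,375/3.48+215])
for z in (T[2]+9,T[2]+4,T[2]-1,T[2]-6,T[2]-11):
    r=least_squares(lambda p:obs(p[0],p[1],z)-m,[510,-67]);b=circ(*r.x,z-24,11);s=circ(*r.x,z-24-26,5)
    print(z-T[2],r.x-T[:2],r.fun,"head bottom top-row",b[:,1].min(),"shank cols/top-row",s[:,0].min(),s[:,0].max(),s[:,1].min())
o=[x for x in bot.outline_of("pin_thick","wrist")][0];y,x=np.nonzero(o["pixels"]);print(m,x.min(),x.max(),y.min(),y.max())
for n,a in(("tip",[0,0,-11]),("tip+",[0,11,-11]),("grasp",[0,0,8])): print(n,px(w,T+a))
```

```text
[511.97 -67.7  138.  ]
9.0 [-0.05  2.28] [-3.12  3.13 -1.37  1.71] head bottom top-row 253.63182334663253 shank cols/top-row 269.57786899380164 287.3799738636988 242.53275493559914
4.0 [-0.04 -1.07] [-2.1   2.1  -0.57  0.75] head bottom top-row 255.2356767467719 shank cols/top-row 269.8496319243265 287.1199119323327 244.25064948084417
-1.0 [-0.02 -4.42] [-1.14  1.14  0.18 -0.13] head bottom top-row 256.7376276690113 shank cols/top-row 270.10568632506016 286.8748969774168 245.87362539674655
-6.0 [-0.   -7.78] [-0.26  0.26  0.87 -0.94] head bottom top-row 258.14696148445114 shank cols/top-row 270.34735055499414 286.6436645826751 247.4091606996067
-11.0 [  0.02 -11.14] [ 0.56 -0.56  1.53 -1.7 ] head bottom top-row 259.4718863979009 shank cols/top-row 270.57580017579215 286.4250875048167 248.86399279305792Traceback (most recent call last):
  File "<stdin>", line 13, in <module>
IndexError: list index out of range
```

```bash
python3 -m handwheel '[[[0.03,0.001,0],[0,0,0],1],[[0.04,0.001,0],[0,0,0],1],[[0.023,0,0.01],[0,0,0],1],[[0,0,0.05],[0,0,0],1],[[0,0,0.03],[0,0,0],1],[[0,0,0],[0,0,0],1],[[0,0,0],[0,0,0],1]]'
python3 - <<'E'
from h import *
np.set_printoptions(precision=4,suppress=True)
w=bot.snapshot("wrist");st=bot.get_state();print(st["eef_pos"],st["ee_rot"],st["width"],st["ft_force"])
for n in("pin_thick","mould_face"):
    for r in bot.landmark_of(n,"wrist")[:2]: print(n,r["p"],r["xy"])
f=w["frame"];print(px(w,st["eef_pos"]+[0,2.3,-45]))
g=cv2.convertScaleAbs(f[190:310,200:360],alpha=1.5,beta=10)
cv2.imwrite("pics/c4.png",cv2.resize(g,(800,600),interpolation=3)[:,:,::-1])
E
```

```text
clock: 8.63
eef_pos: [511.3, -20.7, 92.4]
ee_rot: [-3.139, -0.0, 1.571]
ft_force: [0.1, -0.5, -0.4]
width: 20.1
grip_force: 59.8
[512.1887 -21.0206  93.2882] [-3.1411  0.      1.5711] 19.975707905672316 [ 0.3458  0.4313 -0.8104]
pin_thick 0.39 [458.5, 242.4]
mould_face 0.89 [277.3, 245.3]
[280.0968 248.6984]
```

View pics/c4.png

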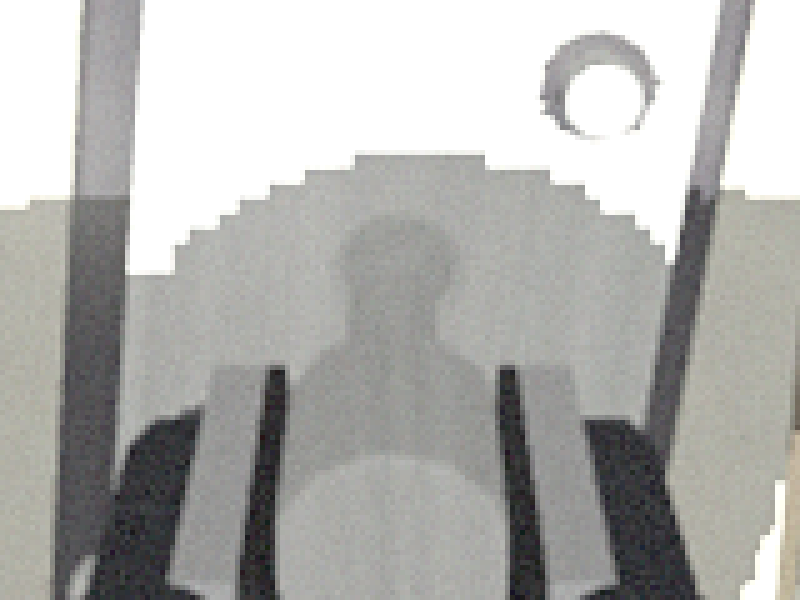

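```bash
python3 -m handwheel '[[[0,0.0018,0],[0,0,0],1],[[0,0,0.008],[0,0,0],1],[[0,0,0.008],[0,0,0],1],[[0,0,0.008],[0,0,0],1],[[0,0,0],[0,0,0],1]]'
```

```text
clock: 9.2
eef_pos: [512.2, -21.0, 80.4]
ee_rot: [-3.14, -0.0, 1.571]
ft_force: [-0.5, -0.4, -0.5]
width: 19.6
grip_force: 59.8
```

```bash
python3 -m handwheel '[[[0,0,0.01],[0,0,0],1],[[0,0,0.01],[0,0,0],1],[[0,0,0.01],[0,0,0],1],[[0,0,0.008],[0,0,0],1],[[0,0,0.002],[0,0,0],1],[[0,0,0],[0,0,0],1]]'
```

```text
clock: 9.7
eef_pos: [512.4, -21.0, 60.7]
ee_rot: [-3.141, -0.0, 1.571]
ft_force: [-0.2, 0.5, -0.4]
width: 19.7
grip_force: 59.8
```

```bash
python3 -m handwheel '[[[0,0,0.003],[0,0,0],1],[[0,0,0.002],[0,0,0],1],[[0,0,0],[0,0,0],1]]'; python3 -m handwheel '[[[0,0,0.002],[0,0,0],1],[[0,0,0],[0,0,0],1]]';python3 -m handwheel '[[[0,0,0.001],[0,0,0],1],[[0,0,0],[0,0,0],1]]'
```

```text
clock: 9.95
eef_pos: [512.9, -21.0, 58.8]
ee_rot: [3.141, 0.0, 1.571]
ft_force: [-0.4, 0.7, -0.2]
width: 19.9
grip_force: 59.8
clock: 10.12
eef_pos: [512.9, -21.0, 57.8]
ee_rot: [3.142, 0.0, 1.571]
ft_force: [-0.1, -0.1, 0.2]
width: 20.1
grip_force: 59.8
clock: 10.28
eef_pos: [512.8, -21.1, 57.3]
ee_rot: [3.142, 0.0, 1.571]
ft_force: [0.0, -0.1, 0.5]
width: 20.2
grip_force: 59.8
```

```bash
python3 -m handwheel '[[[0,0,0.001],[0,0,0],1],[[0,0,0.001],[0,0,0],1],[[0,0,0],[0,0,0],1]]'; python3 -m handwheel '[[[0,0,0],[0,0,0],0.5],[[0,0,0],[0,0,0],0.5],[[0,0,0],[0,0,0],0.5],[[0,0,0],[0,0,0],0.5],[[0,0,-0.03],[0,0,0],0.5],[[0,0,-0.06],[0,0,0],0.4],[[0,0,-0.06],[0,0,0],0],[[0,0,-0.06],[0,0,0],0],[[0,0,0],[0,0,0],0],[[0,0,0],[0,0,0],0]]'
python3 - <<'E'
from h import *
np.set_printoptions(precision=4,suppress=True)
w=bot.snapshot("wrist");save(w,"w5.png");st=bot.get_state();print(st["eef_pos"],st["ee_rot"])
f=w["frame"]
cv2.imwrite("pics/c5.png",cv2.resize(f[110:320,140:420],(800,600),interpolation=3)[:,:,::-1])
print(rows([470,-342,175],np.pi/2+0.1429))
for r in bot.landmark_of("mould_face","wrist"):print(r["p"],r["xy"],at(w,r["xy"],42))
for r in bot.landmark_of("pin_thick","wrist"):print(r["p"],r["xy"],at(w,r["xy"],42))
E
```

```text
clock: 10.53
eef_pos: [512.9, -21.1, 57.1]
ee_rot: [3.141, 0.0, 1.571]
ft_force: [-2.2, 0.4, 7.3]
width: 19.7
grip_force: 60.6
clock: 11.37
eef_pos: [514.4, -21.3, 163.0]
ee_rot: [3.137, 0.001, 1.571]
ft_force: [-0.3, -0.0, -0.5]
width: 85.3
grip_force: 0.0
[513.1379 -21.0796 161.5352] [3.1404 0.0002 1.5709]
(array([-0.6418, -0.0863, -0.0269]), array([ 0.016,  0.005, -2.045]))
0.78 [275.3, 204.2] [512.4799 -17.5401  42.    ]
0.69 [238.3, 323.0] [ 479.2825 -129.0292   42.    ]
0.81 [276.1, 206.4] [513.1068 -19.3592  42.    ]
```

View pics/c5.png

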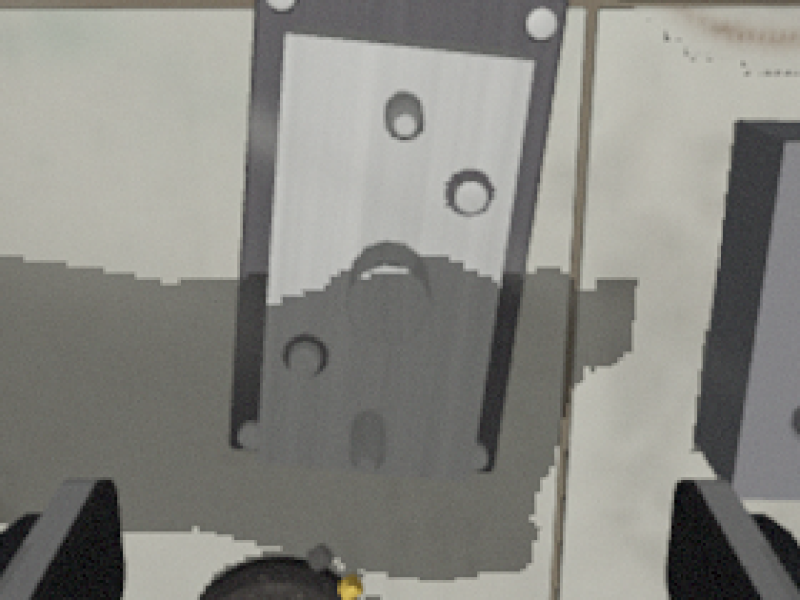

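The pin is seated in the lower half's hole and released, with its head at crop (388,295), and the dowels are clear. I'll measure the lower half's yaw from this same picture.

Run:
```python
from h import *
np.set_printoptions(precision=2,suppress=True)
w=bot.snapshot("wrist");print(bot.get_state()["eef_pos"])
g=lambda a,b:(140+a/2.857,110+b/2.857)
P=lambda a,z:at(w,g(*a),z)
yaw=lambda A,B:np.arctan2(-(A-B)[0],(A-B)[1])
N,S=P((404,124),64),P((367,458),64);print("dowels",N,S,(N+S)/2,np.hypot(*(N-S)[:2]),yaw(N,S))
N,S=P((470,194),48),P((305,354),48);c=(N+S)/2;d=(N-S)[:2];print("ej",c,np.hypot(*d),2*np.hypot(20,26),np.arctan2(d[1],d[0])-np.arctan2(26,20))
tl,tr,bl,br=[P(p,42) for p in((286,34),(534,60),(257,456),(478,472))]
print("block",tl,tr,bl,br,(tl+tr+bl+br)/4,yaw(tl,bl),yaw(tr,br),np.arctan2((tr-tl)[1],(tr-tl)[0]))
```

```text
[511.77 -20.85 159.88]
dowels [513.67  26.96  64.  ] [504.24 -61.61  64.  ] [508.95 -17.33  64.  ] 89.0713814425305 -0.10601374311945147
ej [508.96 -16.1   48.  ] 62.74117625725333 65.60487786742691 -0.11923721131736587
block [484.16  45.84  42.  ] [546.62  39.55  42.  ] [471.49 -73.25  42.  ] [535.96 -78.36  42.  ] [509.56 -16.56  42.  ] -0.10605797894704942 -0.09017772022080116 -0.10031184763694057
```

```bash
python3 -m handwheel '[[[-0.0713,-0.0096,-0.005],[0,0,0],0],[[-0.0713,-0.0096,-0.005],[0,0,0],0],[[-0.0713,-0.0096,-0.005],[0,0,0],0],[[-0.0713,-0.0096,-0.005],[0,0,0],0],[[-0.0713,-0.0096,-0.005],[0,0,0],0],[[-0.0713,-0.0096,-0.005],[0,0,0],0],[[-0.0713,-0.0096,-0.005],[0,0,0],0],[[-0.0713,-0.0096,-0.005],[0,0,0],0],[[-0.0713,-0.0096,0],[0,0,0],0]]'
python3 -m handwheel '[[[0,0,0],[0,0,-0.7],0],[[0,0,0],[0,0,-0.7],0],[[0,0,0],[0,0,-0.645],0],[[0,0,0],[0,0,0],0],[[0,0,0],[0,0,0],0],[[0,0,0],[0,0,0],0],[[0,0,0],[0,0,0],0]]'
python3 - <<'E'
from h import *
import pickle
np.set_printoptions(precision=4,suppress=True)
w=bot.snapshot("wrist");save(w,"w6.png");st=bot.get_state();print(st["eef_pos"],st["ee_rot"]);pickle.dump((w,st),open("w6.pkl","wb"))
f=w["frame"]
cv2.imwrite("pics/c6.png",cv2.resize(f[110:320,140:420],(800,600),interpolation=3)[:,:,::-1])
for n,z in(("rib",50),("mould_upper",0)):
    for r in bot.landmark_of(n,"wrist"):print(n,r["p"],r["xy"],at(w,r["xy"],z))
E
```

```text
clock: 12.32
eef_pos: [468.7, -343.3, 180.2]
ee_rot: [-3.14, -0.001, 1.571]
ft_force: [0.7, 1.5, 0.2]
width: 85.6
grip_force: 0.0
clock: 12.9
eef_pos: [469.6, -341.6, 180.9]
ee_rot: [-3.141, -0.001, 1.713]
ft_force: [0.2, 0.3, 0.4]
width: 85.2
grip_force: 0.0
[ 469.6905 -341.6177  181.0231] [-3.1413 -0.0003  1.7136]
rib 0.85 [274.6, 207.6] [ 466.9666 -344.0704   50.    ]
mould_upper 0.61 [276.2, 191.0] [ 467.969  -343.8132    0.    ]
```

View pics/c6.png

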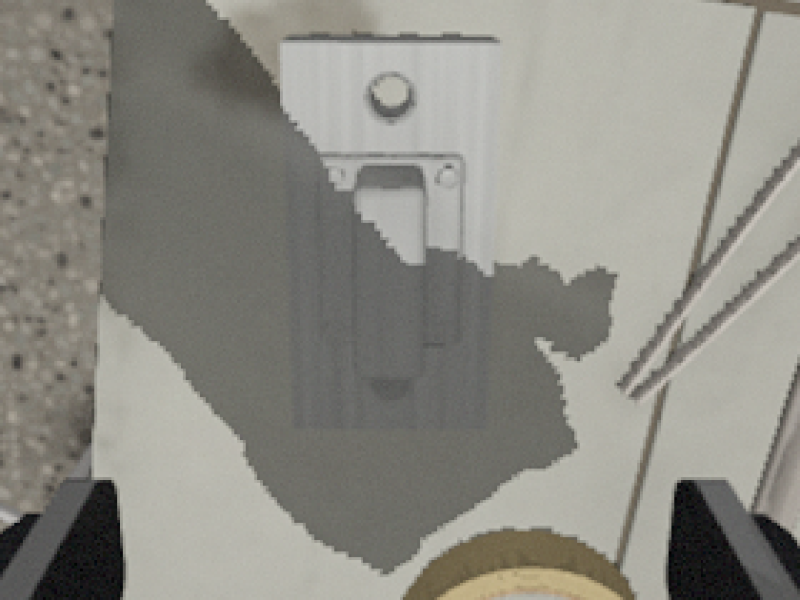

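The upper half is square to the tool: plate corners at crop (282,40), (498,40), (486,430) and (294,430), rib centred at about column 390. The tape roll lies clear below it.

Run:
```python
from h import *
import pickle
np.set_printoptions(precision=3,suppress=True)
w,st=pickle.load(open("w6.pkl","rb"));Rt=R.from_euler('xyz',st["ee_rot"]);T=st["eef_pos"]
g=lambda a,b:(140+a/2.857,110+b/2.857)
t=lambda a,z:Rt.inv().apply(at(w,g(*a),z)-T)[:2]
C=[t(p,28) for p in((282,40),(498,40),(486,430),(294,430))];print("corners",*C,"ctr",np.mean(C,0))
L,Rr=C[0]-C[3],C[1]-C[2];print("edge angle",np.arctan2(L[1],L[0]),np.arctan2(Rr[1],Rr[0]))
r=[t(p,66) for p in((357,187),(426,187),(424,380),(356,380))];print("rib",np.mean(r,0),r[0]-r[3],r[1]-r[0])
print("hole",t((390,94),28))
```

```text
corners [ 62.622 -32.424] [62.681 29.41 ] [-61.71   29.958] [-61.788 -33.101] ctr [ 0.451 -1.539]
edge angle 0.005444893463621763 -0.004408243511774666
rib [ 0.991 -1.173] [54.979  0.923] [ 0.019 17.973]
hole [47.367 -1.513]
```

```bash
python3 -m handwheel '[[[0.0014,-0.0028,0.02],[0,0,0],0],[[0,0,0.05],[0,0,0],0],[[0,0,0.05],[0,0,0],0.2],[[0,0,0.05],[0,0,0],0.4],[[0,0,0.05],[0,0,0],0.5],[[0,0,0.03],[0,0,0],0.55],[[0,0,0.014],[0,0,0],0.55],[[0,0,0],[0,0,0],0.55],[[0,0,0],[0,0,0],0.55]]'
python3 -m handwheel '[[[0,0,0],[0,0,0],1],[[0,0,0],[0,0,0],1],[[0,0,0],[0,0,0],1],[[0,0,0],[0,0,0],1],[[0,0,0],[0,0,0],1],[[0,0,0],[0,0,0],1]]'
```

```text
clock: 13.8
eef_pos: [468.2, -341.4, 49.3]
ee_rot: [-3.142, -0.0, 1.714]
ft_force: [-0.1, -0.0, 0.7]
width: 38.6
grip_force: 0.0
clock: 14.3
eef_pos: [468.7, -342.2, 50.6]
ee_rot: [3.141, 0.002, 1.713]
ft_force: [-2.1, -0.5, 6.4]
width: 18.8
grip_force: 62.4
```

```bash
python3 -m handwheel '[[[0,0,-0.01],[0,0,0],1],[[0,0,-0.03],[0,0,0],1],[[0,0,-0.06],[0,0,0],1],[[0,0,-0.07],[0,0,0],1],[[0,0,-0.07],[0,0,0.7],1],[[0,0,-0.07],[0,0,0.7],1],[[0,0,-0.07],[0,0,0.7],1],[[0,0,-0.07],[0,0,0.7],1],[[0,0,-0.04],[0,0,0.75],1],[[0,0,0],[0,0,0],1]]'
python3 - <<'E'
from h import *
print(rows([500.8,-129,300],np.pi/2-0.105))
E
```

```text
clock: 15.13
eef_pos: [469.9, -342.6, 299.2]
ee_rot: [3.135, 0.004, 1.465]
ft_force: [0.7, -0.3, -4.2]
width: 18.9
grip_force: 60.9
(array([ 0.4313,  0.0166, -0.0034]), array([ 0.094,  0.063, -0.008]))
```

```bash
python3 -m handwheel '[[[0.04,0.0024,0],[0,0,0],1],[[0.06,0.0024,0],[0,0,0],1],[[0.066,0.0024,0],[0,0,0],1],[[0.066,0.0024,0],[0,0,0],1],[[0.066,0.0024,0],[0,0,0],1],[[0.066,0.0024,0],[0,0,0],1],[[0.04,0.002,0],[0,0,0],1],[[0.028,0,0],[0,0,0],1],[[0,0,0],[0,0,0],1],[[0,0,0],[0,0,0],1]]'
python3 -m handwheel '[[[0,0,0],[0,0,0],1],[[0,0,0],[0,0,0],1],[[0,0,0],[0,0,0],1]]'
python3 - <<'E'
from h import *
import pickle
np.set_printoptions(precision=3,suppress=True)
w=bot.snapshot("wrist");st=bot.get_state();print(st["eef_pos"],st["ee_rot"]);pickle.dump((w,st),open("w7.pkl","wb"))
for r in bot.landmark_of("mould_face","wrist"):print(r["p"],r["xy"],at(w,r["xy"],42))
f=w["frame"];cv2.imwrite("pics/c7.png",cv2.resize(f[0:240,130:450],(800,600),interpolation=3)[:,:,::-1])
E
```

```text
clock: 15.97
eef_pos: [498.0, -126.4, 292.3]
ee_rot: [-3.138, -0.001, 1.469]
ft_force: [-0.3, -0.5, -5.3]
width: 19.2
grip_force: 60.7
clock: 16.22
eef_pos: [498.8, -128.3, 293.8]
ee_rot: [-3.141, -0.0, 1.465]
ft_force: [0.5, -0.1, -4.7]
width: 19.5
grip_force: 60.7
[ 498.814 -128.242  293.924] [-3.141 -0.     1.465]
0.66 [279.9, 69.6] [511.712 -19.02   42.   ]
```

View pics/c7.png

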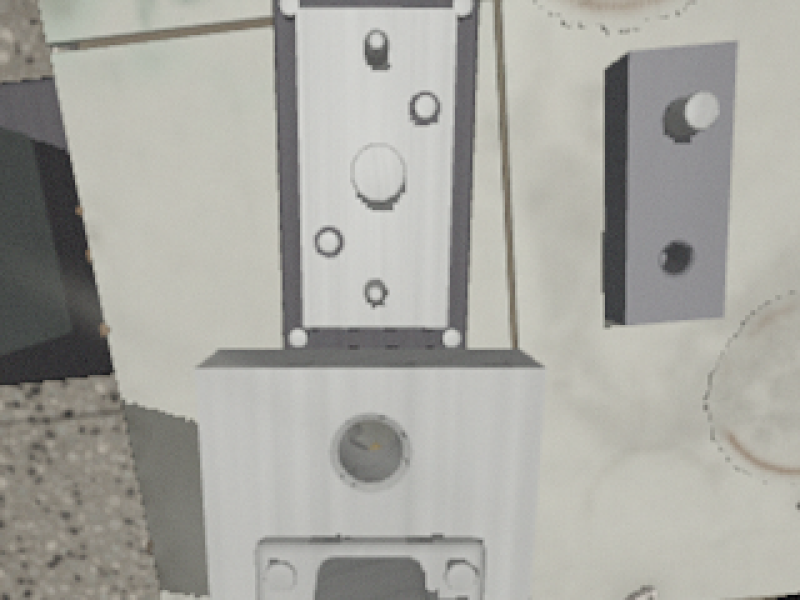

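The view shows everything in the clear: dowel tips at crop (377,38) and (375,291), ejectors at (425,106) and (329,240), and the seated pin head at (378,173). The held plate's front hole is at (370,451) with its front edge spanning 198 to 545.

Run:
```python
from h import *
import pickle
np.set_printoptions(precision=3,suppress=True)
w,st=pickle.load(open("w7.pkl","rb"));Rt=R.from_euler('xyz',st["ee_rot"]);T=st["eef_pos"]
g=lambda a,b:(130+a/2.5,b/2.5)
t=lambda a,z:Rt.inv().apply(at(w,g(*a),z)-T)[:2]
def rep(n,A,B,th=0): d=A-B;print(n,A,B,"ctr",(A+B)/2,"len",np.hypot(*d),"ang",np.arctan2(d[1],d[0])-th)
rep("dowels",t((377,38),66),t((375,291),66))
rep("ej",t((425,106),48),t((329,240),48),np.arctan2(20,26))
C=[t(p,42) for p in((297,8),(458,10),(450,326),(303,326))]
rep("blockL",C[0],C[3]);rep("blockR",C[1],C[2]);print("block ctr",np.mean(C,0))
z=T[2]-50+28+1
print("plate hole",t((370,451),z),"front edge",t((198,367),z),t((545,367),z),"bottom front",t((218,350),z-28),t((518,350),z-28))
```

```text
dowels [155.525   1.959] [63.996  1.488] ctr [109.76    1.724] len 91.52952989765137 ang 0.005150084336412201
ej [134.927  21.535] [ 83.737 -17.947] ctr [109.332   1.794] len 64.64620881087808 ang 0.0012869584940927714
blockL [170.699 -29.619] [ 47.57  -30.306] ctr [109.135 -29.963] len 123.13083422624474 ang 0.005578152425869056
blockR [170.063  34.198] [47.646 34.961] ctr [108.855  34.579] len 122.41924931210481 ang -0.006236425264138214
block ctr [108.995   2.308]
plate hole [47.638 -0.472] front edge [ 62.978 -31.19 ] [63.052 30.736] bottom front [ 62.463 -32.444] [62.538 30.597]
```

```bash
python3 -m handwheel '[[[0.03,0.0016,0],[0,0,0],1],[[0.05,0.0015,0],[0,0,0],1],[[0.06,0.0015,0],[0,0,0],1],[[0.05,0,0],[0,0,0],1],[[0.027,0,0.02],[0,0,0],1],[[0,0,0.05],[0,0,0],1],[[0,0,0.07],[0,0,0],1],[[0,0,0.07],[0,0,0],1],[[0,0,0.06],[0,0,0],1],[[0,0,0.05],[0,0,0],1]]'
python3 -m handwheel '[[[0,0,0.01],[0,0,0],1],[[0,0,0],[0,0,0],1],[[0,0,0],[0,0,0],1],[[0,0,0],[0,0,0],1]]'
python3 - <<'E'
from h import *
np.set_printoptions(precision=3,suppress=True)
w=bot.snapshot("wrist");st=bot.get_state();print(st["eef_pos"],st["ee_rot"])
f=w["frame"];cv2.imwrite("pics/c8.png",cv2.resize(f[120:330,140:420],(800,600),interpolation=3)[:,:,::-1])
E
```

```text
clock: 17.15
eef_pos: [511.8, -20.0, 132.2]
ee_rot: [-3.14, -0.0, 1.465]
ft_force: [-1.1, -0.3, -5.1]
width: 18.7
grip_force: 60.6
clock: 17.48
eef_pos: [514.4, -20.3, 131.2]
ee_rot: [3.138, 0.0, 1.466]
ft_force: [0.6, 0.5, -5.1]
width: 19.1
grip_force: 60.7
[514.433 -20.251 131.321] [3.138 0.    1.466]
```

View pics/c8.png

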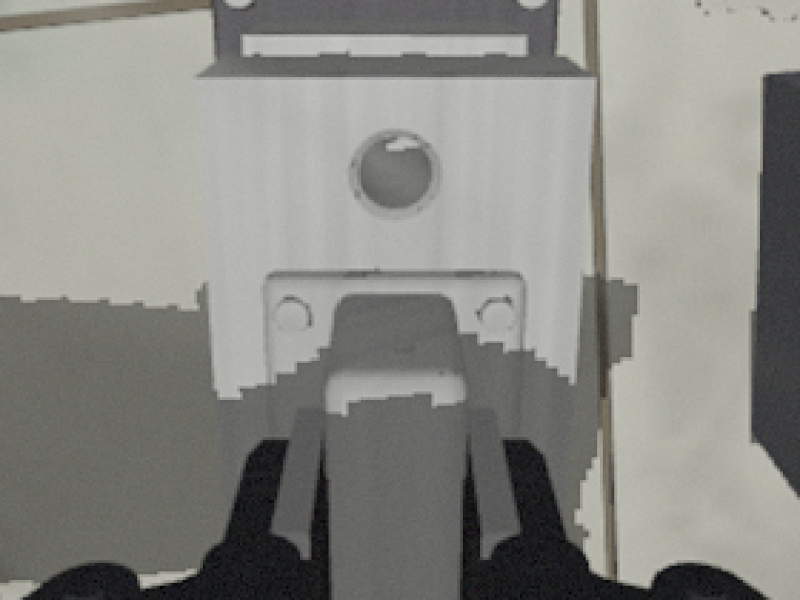

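The plate's front edge is centred at crop column 396 and the block's top edge behind it at 384, so the arm sits about 2 mm too far to +x. I'll check whether that is sway before correcting.

```bash
for i in 1 2 3; do python3 -m handwheel '[[[0,0,0],[0,0,0],1],[[0,0,0],[0,0,0],1],[[0,0,0],[0,0,0],1]]' | grep eef -A1; done
python3 - <<'E'
from h import *
np.set_printoptions(precision=3,suppress=True)
w=bot.snapshot("wrist");st=bot.get_state();Rt=R.from_euler('xyz',st["ee_rot"]);T=st["eef_pos"];print(T,st["ee_rot"])
f=w["frame"].astype(int).sum(2)
t=lambda a,z:Rt.inv().apply(at(w,a,z)-T)[:2]
from scipy.signal import find_peaks
for v,z in((136,42),(149,T[2]-22),(160,T[2]-22)):
    r=f[v-1:v+2].mean(0); d=np.abs(np.gradient(cv2.GaussianBlur(r.reshape(1,-1),(5,1),0).ravel()))
    p,_=find_peaks(d[180:380],height=25); p+=180
    print(v,[(int(q),int(d[q]),round(float(t((q,v),z)[1]),2)) for q in p])
E
```

```text
eef_pos: [513.2, -19.9, 130.1]
ee_rot: [3.14, 0.0, 1.466]
eef_pos: [512.6, -19.7, 129.3]
ee_rot: [3.142, 0.0, 1.466]
eef_pos: [512.6, -19.8, 129.2]
ee_rot: [-3.141, -0.0, 1.466]
[512.624 -19.791 129.222] [-3.141 -0.     1.466]
136 [(217, 86, -39.2), (227, 83, -32.84), (328, 85, 31.34), (338, 96, 37.69), (348, 67, 44.04), (353, 75, 47.22)]
149 [(348, 62, 31.11), (353, 70, 33.36)]
160 [(349, 63, 31.91), (354, 68, 34.18)]
```

Settled, the tool-frame centres agree within about 0.5 mm, so it was sway. Now descending gently.

```bash
python3 -m handwheel '[[[0,0,0.004],[0,0,0],1],[[0,0,0.006],[0,0,0],1],[[0,0,0.006],[0,0,0],1],[[0,0,0.006],[0,0,0],1],[[0,0,0.006],[0,0,0],1],[[0,0,0.004],[0,0,0],1],[[0,0,0],[0,0,0],1],[[0,0,0],[0,0,0],1],[[0,0,0],[0,0,0],1]]'
```

```text
clock: 19.08
eef_pos: [512.7, -19.8, 113.3]
ee_rot: [3.141, 0.0, 1.466]
ft_force: [-0.1, 0.3, -3.9]
width: 19.1
grip_force: 60.7
```

```bash
python3 -m handwheel '[[[0,0,0.004],[0,0,0],1],[[0,0,0.004],[0,0,0],1],[[0,0,0],[0,0,0],1],[[0,0,0],[0,0,0],1],[[0,0,0],[0,0,0],1]]'
```

```text
clock: 19.5
eef_pos: [512.6, -19.8, 109.3]
ee_rot: [-3.142, 0.0, 1.466]
ft_force: [0.1, 1.4, -6.1]
width: 19.0
grip_force: 60.7
```

```bash
python3 -m handwheel '[[[0,0,0.004],[0,0,0],1],[[0,0,0.004],[0,0,0],1],[[0,0,0.004],[0,0,0],1],[[0,0,0.004],[0,0,0],1],[[0,0,0],[0,0,0],1],[[0,0,0],[0,0,0],1],[[0,0,0],[0,0,0],1],[[0,0,0],[0,0,0],1]]'
```

```text
clock: 20.17
eef_pos: [512.8, -19.8, 101.4]
ee_rot: [3.141, -0.0, 1.466]
ft_force: [0.3, 0.3, -4.4]
width: 19.0
grip_force: 60.7
```

```bash
python3 -m handwheel '[[[0,0,0.003],[0,0,0],1],[[0,0,0.003],[0,0,0],1],[[0,0,0.002],[0,0,0],1],[[0,0,0],[0,0,0],1],[[0,0,0],[0,0,0],1],[[0,0,0],[0,0,0],1]]'
```

```text
clock: 20.67
eef_pos: [512.9, -19.8, 97.8]
ee_rot: [3.141, 0.0, 1.466]
ft_force: [-1.8, 0.2, 3.0]
width: 18.9
grip_force: 61.9
```

```bash
python3 -m handwheel '[[[0,0,0.003],[0,0,0],1],[[0,0,0.003],[0,0,0],1],[[0,0,0.003],[0,0,0],1],[[0,0,0],[0,0,0],1],[[0,0,0],[0,0,0],1],[[0,0,0],[0,0,0],1]]'
```

```text
clock: 21.17
eef_pos: [512.9, -19.9, 93.3]
ee_rot: [3.141, 0.0, 1.466]
ft_force: [-3.0, 0.5, 7.4]
width: 19.0
grip_force: 62.6
```

```bash
python3 -m handwheel '[[[0,0,0.003],[0,0,0],1],[[0,0,0.003],[0,0,0],1],[[0,0,0],[0,0,0],1],[[0,0,0],[0,0,0],1],[[0,0,0],[0,0,0],1],[[0,0,0],[0,0,0],1]]'
```

```text
clock: 21.67
eef_pos: [512.9, -19.7, 92.5]
ee_rot: [3.14, 0.0, 1.466]
ft_force: [-10.4, 2.2, 28.3]
width: 18.6
grip_force: 65.4
```

```bash
python3 -m handwheel '[[[0,0,0],[0,0,0],1],[[0,0,0],[0,0,0],1],[[0,0,0],[0,0,0],1],[[0,0,0],[0,0,0],1],[[0,0,0],[0,0,0],1],[[0,0,0],[0,0,0],1]]'
```

```text
clock: 22.17
eef_pos: [512.8, -19.7, 92.5]
ee_rot: [3.14, 0.0, 1.466]
ft_force: [-9.4, 2.3, 28.2]
width: 18.9
grip_force: 65.4
```

Steady, shut and pressing with 28 N, so I'm handing it in.

```bash
python3 -c "
from bench import bot
print(bot.finish_job())"
```

```text
the job is handed in; nothing more can be done
None
```

I handed the job in at about 22 s, with the thick-headed pin in the lower mould half and the upper half held shut on both dowels at about 28 N; the hand-in returned no verdict.

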